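Hang the caution tag, then open the push-and-turn cap of the cleaner jug

ROBOT

A 6-joint arm with a two-finger parallel gripper is mounted at the origin on the work surface. World frame = base frame: x ahead of the robot, y to its left, z up, the work surface at z = 0. Lengths are in m, angles in rad, forces in N, time in s.
With the tool pointing down it reaches from about 0.275 to 0.825 m from the base axis. Payload 4.9 kg.
Tool frame: the origin (TCP) lies at the very end of the fingers, on their centre line; the grasp point (between the pads) lies 19 mm behind it (ctrl.grip_depth is the z of the grasp point in the tool frame, in m); z points along the fingers, y is the line along which they close (so a half turn about z gives the same grasp; the last joint's range is limited). The gripper opens to 85 mm and grips with 20 to 120 N. Pads are 22 mm wide; open, the fingers measure 114 mm over their backs; the gripper's body (76 mm by 85 mm) begins 54 mm behind the grasp point. The pads swing forward as they close: fully open they stand 13 mm farther back than shut.
Start: joints at [1.122, 0.326, -0.193, 1.052, 0, 1.437], TCP at [0.17, 0.523, 0.231] pointing down, gripper open.
Joint ranges: [-2.65, 2.65], [-0.97, 1.79], [-1.3, 1.35], [-1.93, 2.1], [-1.47, 1.37], [-3.14, 3.14]. Speed limits (rad/s): [2.57, 2.57, 3.14, 3.14, 3.14, 3.14].

INTERFACE

Orientations are given as a unit quaternion [x, y, z, w].
In Python, from plant import sense, viewer, ctrl, spotter gives the robot as it stands.
- The arm moves only by the tool arm_command, never from a script. Its argument "increments" is a list of rows, each an object of numbers: "dx", "dy", "dz": the shift along the tool's x, y, z in mm; "rx", "ry", "rz": the turn, a rotation vector about the tool's x, y, z in degrees; "fingers": the closure, from 0 (fully open) to 1 (shut). A call has 1 to 8 rows; each row is the pose to reach, as a shift and turn from the pose commanded when the call began, along the tool's axes at that moment; what a row does not reach only later rows make up. A row lasts 1/8 s, in which the tool goes at most 62.5 mm and 10.7 degrees, less where a joint would pass 70% of its speed; a pose out of reach is approached as far as the arm can. A call with a gripper value outside its range is refused whole. The fingers move at their own pace and stop on an object; "newtons" is the grip in N (left out, the last holds). Time passes only in rows, so rows that repeat a pose let the fingers close. It gives the time, the measured TCP pose, the force, the opening and the grip force at its end, in the units of the state.
- sense(): the state, without advancing time (a new reading comes with each control period).
- viewer.read_camera(name): name is "side" or "top" or "wrist"; returns a dict with "pixels" (384x512x3 uint8, blue, green, red), "K" (3x3 intrinsics, pixels), "R" (3x3) and "t" (3): a world point X has camera coordinates R X + t. Camera axes: x right, y down, z forward; pixel columns grow to the right and rows downward; lengths in m; the calibration is good to about 2 mm. A picture is of the moment at which its call begins. There is no depth.
- ctrl.hand_in(): hands the job in; it is judged then, once.
Trained networks look in a picture, given as the dict that the camera call returned (one of the last four; its "shot" number tells which), for a name from the list of things; names that differ only in an ending like _2 or _b are one class to them, and where a whole thing is asked for, a point or a joint stands for the part that bears it (a point fixed in the world has none). Each returns a list of dicts, best first, with "score" (0 to 1); they miss things now and then, are a little off and sometimes report something else, mostly with a low value. They report only what shows in the picture. A call takes as long as a camera call. They do not tell look-alikes from the thing itself.
- spotter.outline_of(picture, query): "region" (384x512 bool, what is visible of it) and "bbox" ([left, top, right, bottom] in pixels, round what is visible of it).
The state is a dict: "time_s": time; "qpos": joint angles; "qd": joint speeds; "joint_torque": joint torques, N m; "tool_pos": TCP position; "eef_rot": TCP orientation; "contact_force": force on the tool from outside, world axes, zero at the start; "wrist_torque": the same for the moment, N m; "grip_width": finger opening in m; "gripper_force": force on a finger pad.
Only numpy, scipy, OpenCV 4.12 (cv2) and the standard library are available. Lean on these libraries where they do the work, as an engineer would, in place of code of your own. Each camera call takes 0.05 s, during which the arm holds its last target. There are 200 camera calls.

TASK

Before the cleaner for the pots is opened, hang up the warning: take the yellow caution tag out of its wooden block, hook it over the steel rail at the white band, slide it along the rail to the red band and let go so that it hangs there. Then open the white jug: press its red safety cap down, and while it is down twist it a sixth of a turn anticlockwise seen from above to free it. Lift the cap straight up and finish still holding it, level and still, about 8 cm above the jug's mouth; leave the mug, the colander and the two spoons where they are.

Things in the scene. Friction and masses are not known exactly. Their poses are not given: they have to be found in the camera images.
- hanger: Yellow caution tag on a black rigid hook, 170 mm tall, 90 g, loose; it starts upright in the slot of the wooden block with its x axis towards the robot. Origin: middle of the tag's lower edge. z up the hanger, x along the tag's width, y through its thickness. Tag: 70 mm wide, 6 mm thick, z 0 to 66 mm; the hook is above it. It hangs with x square to the rail.
- hook_apex (a point): Inner top of the hook: an inverted V, 10 mm thick, at (0, 0, 126) mm of the hanger. A long leg at x = +17 mm joins it to the tag; a short leg at x = -17 mm ends at z = 106 mm. The bar must enter sideways from the -x side through the 40 mm gap between tag and short leg (bar's axis at z = 86 mm) till under the apex; then lower. Hung, the apex is 7 mm above the bar's axis.
- hanger_tab (a point): Where to pinch the hanger, across its y: at (0, 0, 155) mm of the hanger, in the black tab on top of the hook, 24 mm (x) by 12 mm (y), z 130 to 170 mm. Fingertips 19 mm lower are still clear of the rail under the apex.
- block: Fixed wooden block, 100 mm (its x) by 34 mm by 35 mm high, in whose slot the tag stands: slot 76 mm long along x, 8.4 mm wide, 25 mm deep (floor 10 mm above the table), so the tag must rise 25 mm to be clear. Origin: centre of its underside.
- rail: Fixed steel rail: a round bar 12 mm thick and 360 mm long along the rail's own y axis, its axis 200 mm above the table, on a post at each end (posts to 206 mm high, 18 mm thick). Origin: on the table below the middle of the bar.
- rail_white (a point): Centre of the white band (20 mm wide) painted round the rail, on the bar's axis, 120 mm towards -y from the rail's middle: where the tag is hooked on (within 30 mm of it along the rail).
- mark: Centre of the red band (20 mm wide, no thickness to speak of: things slide over it), on the bar's axis, 130 to 210 mm towards the rail's +y from the white band; axes like the rail's. The hook's apex is to end within 12 mm of it along the rail.
- jug: White plastic cleaner jug held fixed in a steel bracket (cannot move): body 100 (x) by 120 (y) mm with a loop handle on its +x side reaching to x = 92 mm; shoulder up to 130 mm, round neck with its mouth (rim) at z = 172 mm. Origin: centre of the underside; the neck stands on the z axis. A sprung black sealing disc in the mouth pushes the cap up.
- cap: Round red ribbed safety cap, 54 mm wide, 40 mm tall, 40 g, loose but locked on the neck by three lugs. Origin: centre of its underside, at z = 145 mm of the jug when locked; z up. Grip its side from above in any direction, about 27 mm above the underside.
- cap_top (a point): Centre of the cap's top. The lock: the disc inside pushes up with 4 N, 9 N when the cap is 7 mm down. The cap turns only while more than 4 mm down (it stops at 8 mm), only anticlockwise from above; it comes free after 0.72 rad (41 degrees) and a stop ends the turn at 1.38 rad, so aim for 1.05 rad (a sixth of a turn).
- mug: Blue ceramic mug, 82 mm wide, 95 mm high, bystander. Origin: centre of underside.
- colander: Purple plastic colander, 216 mm wide (270 mm over its two handles, along its y), 85 mm high, bystander. Origin: centre of underside.
- spoon_long: Pale wooden spoon, 300 mm, lying flat along its x, bystander. Origin: at table height near its middle.
- spoon_short: Dark wooden spoon, 220 mm, lying flat along its x, bystander. Origin: at table height near its middle.
Mind the look-alikes: they are no part of the job. There is more than one size of the jug; the job needs the middle-sized.

How it is judged:
On the way, in this order (a step that is already met when the one before it is completed fails the run):
1. the tag is hooked over the rail at the white band (within 30 mm along the rail) (z of hook_apex in the frame of rail between 0.202 and 0.218 m and x of hook_apex in the frame of rail between -0.01 and 0.01 m and y of hook_apex in the frame of rail between -0.15 and -0.09 m), for 0.1 s.
2. still hooked over the rail, it slides along it between the bands (z of hook_apex in the frame of rail between 0.202 and 0.218 m and x of hook_apex in the frame of rail between -0.01 and 0.01 m and y of hook_apex in the frame of rail between -0.085 and -0.025 m), for 0.05 s.
3. the tag hangs on the rail at the red band (within 12 mm), let go (z of hook_apex in the frame of rail between 0.202 and 0.218 m and x of hook_apex in the frame of rail between -0.01 and 0.01 m and y of hook_apex in the frame of mark between -0.012 and 0.012 m and contact force between the fingers and hanger below 0.1 N and contact force between hanger and rail above 0.15 N), for 0.2 s.
4. the cap is pressed down at least 3 mm while locked (z of cap in the frame of jug below 0.142 m and angle between the x axis of cap and the x axis of jug, either way round below 0.4 rad), for 0.05 s.
5. the cap is turned at least 0.6 rad while on the neck (angle between the x axis of cap and the x axis of jug, either way round above 0.6 rad and z of cap in the frame of jug below 0.155 m and horizontal distance between cap and jug below 0.01 m), for 0.05 s.
At the end, for the whole second after the job is handed in: The fingers hold the cap, level within 0.25 rad and still, its underside 30 to 130 mm above the jug's mouth and within 30 mm of the neck's axis, not touching the jug; the tag hangs at rest on the rail, untouched, its hook within 12 mm of the red band (all of step 3 and z of cap in the frame of jug between 0.202 and 0.302 m and horizontal distance between cap and jug below 0.03 m and angle between cap's own z axis and vertical below 0.25 rad and linear speed of cap below 0.03 m/s and contact force between the fingers and cap above 1 N and contact force between cap and jug below 0.05 N and linear speed of hanger below 0.05 m/s); the arm keeps its last pose, push and grip.
It fails at once if the mug is moved more than 25 mm (distance of mug from where it was at the start of the episode above 0.025 m).
It fails at once if the colander is moved more than 25 mm (distance of colander from where it was at the start of the episode above 0.025 m).
It fails at once if the spoon long is moved more than 25 mm (distance of spoon_long from where it was at the start of the episode above 0.025 m).
It fails at once if the spoon short is moved more than 25 mm (distance of spoon_short from where it was at the start of the episode above 0.025 m).
It also fails if it takes over 51 s, if anything falls off the work surface, if the arm or the gripper's body presses on something with over 40 N, if the wrist force passes 120 N, or if a joint passes its speed limit or range.

## Working session

There is one attempt and no reset: what is moved stays moved. The work goes in short steps, Python scripts to look and compute and a tool call to move; the robot and the scene stay as the last step left them, time stands still between calls to the robot, and variables do not carry over. Pictures are saved under pics/ and viewed, at most 10 in all, crops included, and the job is handed in when it is done.

Besides the shell and the picture viewer there is one more tool, called after ">>>" as name(argument=value, ...), one argument or row to a line, values as JSON. arm_command: Moves the arm, as the interface text tells. Its arguments: {"type":"object","properties":{"increments":{"type":"array"},"newtons":{"type":"number"}},"required":["increments"]}

```bash
mkdir -p pics; ls; cat > h.py <<'E'
import numpy as np, cv2
from plant import sense, viewer, ctrl, spotter
def ray(p,uv):
    d=np.linalg.inv(p["K"])@np.array([uv[0],uv[1],1.]); d=p["R"].T@d
    return -p["R"].T@p["t"], d/np.linalg.norm(d)
def atz(p,uv,z):
    o,d=ray(p,uv); return o+d*(z-o[2])/d[2]
def proj(p,X):
    c=p["K"]@(p["R"]@np.asarray(X,float)+p["t"]); return c[:2]/c[2]
def tri(obs):
    A=np.zeros((3,3));b=np.zeros(3)
    for p,uv in obs:
        o,d=ray(p,uv);M=np.eye(3)-np.outer(d,d);A+=M;b+=M@o
    return np.linalg.solve(A,b)
E
python3 - <<'E'
from h import *
P={}
for n in ["side","top"]:
    p=viewer.read_camera(n);P[n]=p
    print(n,"cam",(-p["R"].T@p["t"]).round(3),"axis",p["R"][2].round(2),p["K"][0,0].round(1))
    im=p["pixels"].copy()
    for q in ["hanger","hook_apex","hanger_tab","block","rail","rail_white","mark","jug","cap","mug","colander","spoon_long","spoon_short"]:
        for r in spotter.outline_of(p,q)[:4]:
            m=cv2.moments(r["region"].astype(np.uint8),True)
            print(n,q,round(r["score"],2),r["bbox"],round(m["m10"]/max(m["m00"],1)),round(m["m01"]/max(m["m00"],1)))
    np.savez("p_"+n,**{k:p[k] for k in ["pixels","K","R","t"]})
cv2.imwrite("pics/a.png",cv2.resize(P["side"]["pixels"],(800,600)))
cv2.imwrite("pics/b.png",cv2.resize(P["top"]["pixels"],(800,600)))
E
```

```text
pics
side cam [ 0.447 -0.591  0.884] axis [ 0.04  0.67 -0.74] 356.1
side hanger 0.7 [243.6, 292.5, 271.7, 324.4] 258 312
side hanger 0.38 [238.1, 149.4, 257.7, 166.7] 248 158
side hook_apex 0.86 [243.1, 293.5, 272.5, 323.4] 257 312
side hanger_tab 0.61 [243.7, 296.3, 275.1, 325.6] 257 311
side block 0.97 [240.4, 316.1, 277.6, 333.9] 257 329
side rail 0.56 [294.7, 175.7, 364.0, 357.6] 333 273
side rail_white 0.98 [295.2, 176.7, 362.0, 356.1] 333 275
side rail_white 0.27 [237.0, 108.3, 318.3, 154.0] 278 129
side jug 0.92 [175.3, 143.4, 210.9, 192.8] 190 169
side jug 0.91 [87.2, 289.5, 193.5, 384.0] 139 344
side jug 0.71 [229.1, 159.3, 276.2, 218.7] 249 188
side cap 0.68 [237.3, 147.9, 256.5, 168.7] 248 158
side mug 0.74 [311.6, 160.7, 342.9, 196.5] 327 177
side mug 0.17 [241.8, 295.6, 271.7, 326.0] 257 312
side colander 0.67 [237.8, 109.4, 316.4, 153.6] 278 129
side spoon_long 0.6 [197.3, 253.0, 306.0, 270.2] 255 265
side spoon_short 0.67 [215.4, 227.8, 284.7, 243.5] 250 236
top cam [0.347 0.065 1.054] axis [ 0.14  0.   -0.99] 351.7
top hanger 0.76 [367.6, 185.1, 389.4, 213.3] 374 194

[... 368 characters left out ...]
, 251.3] 306 198
top mark 0.53 [191.0, 96.4, 223.5, 137.7] 205 117
top jug 0.89 [346.1, 247.8, 447.9, 326.7] 399 288
top jug 0.82 [186.7, 171.5, 246.7, 228.3] 217 203
top jug 0.78 [158.6, 248.7, 208.3, 289.4] 183 273
top cap 0.71 [198.4, 186.5, 223.2, 213.7] 208 197
top cap 0.3 [185.7, 172.3, 246.3, 227.0] 217 203
top mug 0.55 [192.7, 96.4, 222.8, 135.3] 205 116
top colander 0.91 [80.0, 112.4, 157.9, 213.7] 119 162
top colander 0.18 [190.6, 98.2, 223.0, 133.4] 205 117
top spoon_long 0.89 [299.8, 154.2, 313.2, 249.8] 306 200
top spoon_long 0.23 [367.6, 185.0, 386.9, 209.5] 374 195
top spoon_short 0.7 [262.0, 166.5, 281.1, 241.1] 274 200
top spoon_short 0.26 [80.8, 110.8, 156.4, 211.9] 119 162
```

View pics/a.png

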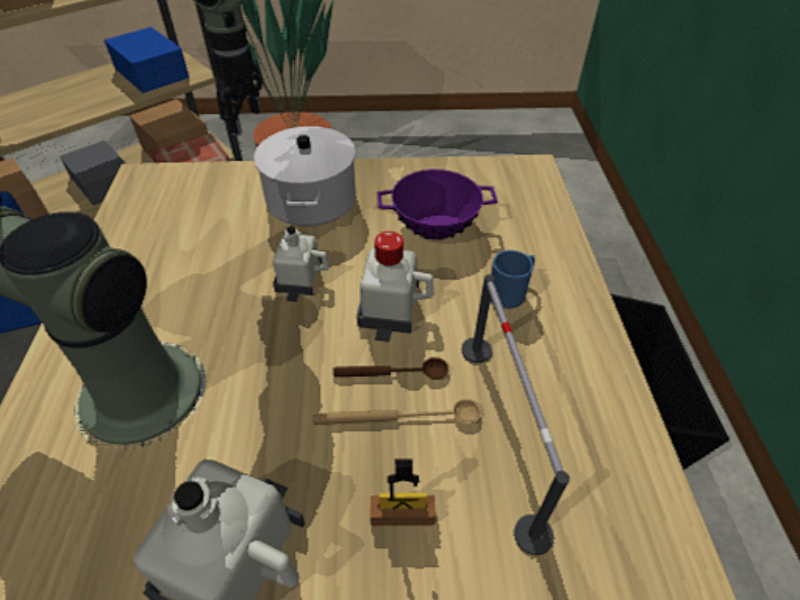

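View pics/b.png

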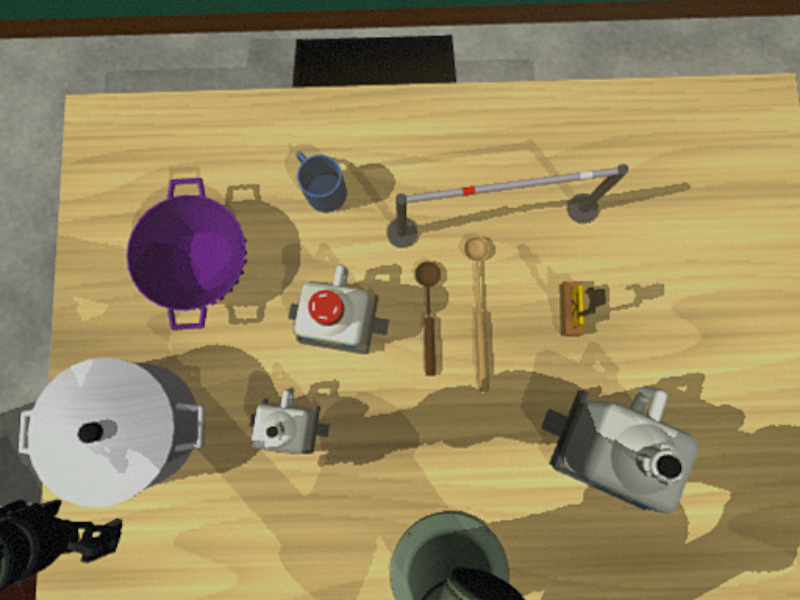

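Side view (800 px scale): the tag stands in its block at (403,495), with the long leg on the left (robot) side. The rail runs from (490,285) to (560,480), with its red band at (507,327) and white band at (546,436).

There are three jugs: small at (293,265), middle with a red cap at (390,285), and large at (225,530). The large and small ones have black tops. The middle-sized one with the ribbed red cap fits the description. Next I'll check it in an enlarged crop and measure.

```bash
python3 - <<'E'
from h import *
P={n:dict(np.load(f"p_{n}.npz")) for n in ["side","top"]}
def blob(n,box,f):
    l,t,r,b=box; im=P[n]["pixels"][t:b,l:r].astype(int); m=f(im[...,0],im[...,1],im[...,2]).astype(np.uint8)
    k,lab,st,c=cv2.connectedComponentsWithStats(m); i=1+np.argmax(st[1:,4]); return c[i]+[l,t],st[i]+np.array([l,t,0,0,0])
red=lambda b,g,r:(r>120)&(g<70)&(b<70)
white=lambda b,g,r:(np.minimum(np.minimum(b,g),r)>195)
yel=lambda b,g,r:(r>130)&(g>100)&(b<50)
R={}
for nm,f,bs,bt,z in [("red",red,(305,195,345,225),(285,108,315,135),.2),("white",white,(335,260,365,295),(360,100,395,125),.2),("cap",red,(235,145,262,172),(190,175,225,215),.172)]:
    a,sa=blob("side",bs,f); c,sc=blob("top",bt,f)
    print(nm,a.round(1),sa,c.round(1),sc,"tri",tri([(P["side"],a),(P["top"],c)]).round(4),atz(P["side"],a,z).round(4),atz(P["top"],c,z).round(4))
for n,b in [("side",(238,285,280,340)),("top",(352,175,395,220))]:
    try:print(n,"yel",blob(n,b,yel))
    except Exception as e:print(e)
tiles=[]
for n,(x,y,w,h) in [("side",(230,285,60,45)),("top",(345,175,60,45)),("side",(210,140,80,60)),("top",(180,165,80,60))]:
    tiles.append(cv2.resize(P[n]["pixels"][y:y+h,x:x+w],(400,300),interpolation=cv2.INTER_CUBIC))
cv2.imwrite("pics/c.png",np.vstack([np.hstack(tiles[:2]),np.hstack(tiles[2:])]))
E
```

```text
red [323.9 208.9] [322 206   5   7  23] [299.6 121.6] [296 120   8   5  32] tri [ 0.6448 -0.0431  0.2072] [ 0.647  -0.0373  0.2   ] [ 0.6474 -0.044   0.2   ]
white [350.3 280. ] [350 279   2   3   3] [375.7 111. ] [372 110   7   3  11] tri [ 0.6671 -0.2357  0.2053] [ 0.6686 -0.233   0.2   ] [ 0.6693 -0.2376  0.2   ]
cap [248.6 153.8] [240 148  18  12 134] [208.1 196. ] [198 186  21  21 295] tri [0.4672 0.1907 0.1856] [0.4679 0.206  0.172 ] [0.4688 0.1927 0.172 ]
side yel (array([262.26829268, 316.6097561 ]), array([252, 316,  22,   3,  41]))
top yel (array([369.80246914, 189.67901235]), array([366, 182,   8,  18,  81]))
```

View pics/c.png

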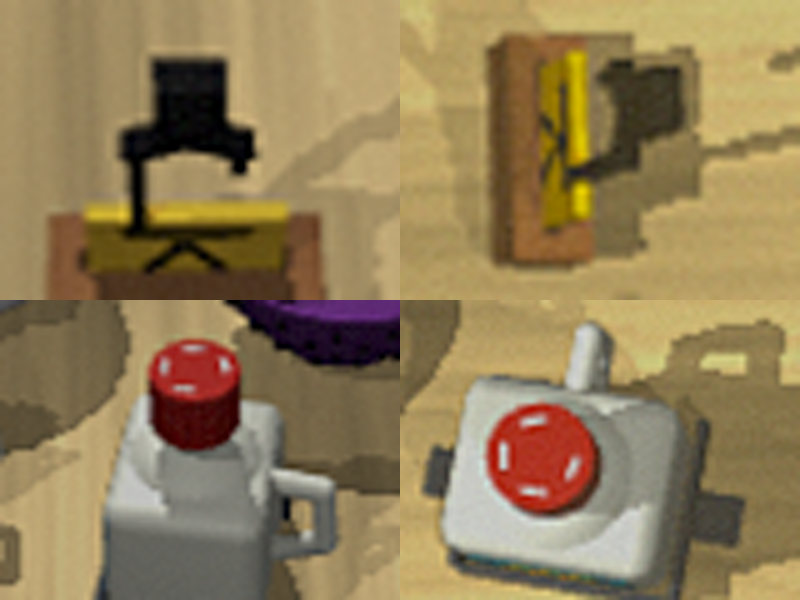

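The lower tiles confirm the target: the middle jug, with the ribbed red cap at side (248,155) and top (208,197). The upper tiles show the hook's open side facing +x, towards the rail.

```bash
cat >> h.py <<'E'
from scipy.spatial.transform import Rotation as Ro
def togo(pos,yaw=None):
    """row (mm, deg) from measured TCP to pos, with tool y at world yaw (deg), tool down"""
    s=sense();R=Ro.from_quat(s["eef_rot"]);d=R.inv().apply(np.array(pos)-s["tool_pos"])*1000
    out=[d.round(1)]
    if yaw is not None:
        a=np.radians(yaw);y=np.array([np.cos(a),np.sin(a),0]);z=np.array([0,0,-1.]);best=None
        for sg in (1,-1):
            T=Ro.from_matrix(np.c_[np.cross(sg*y,z),sg*y,z]);rv=(R.inv()*T).as_rotvec(degrees=True)
            if best is None or np.linalg.norm(rv)<np.linalg.norm(best): best=rv
        out.append(best.round(2))
    return out
E
python3 - <<'E'
from h import *
P={n:dict(np.load(f"p_{n}.npz")) for n in ["side","top"]}
S,T=P["side"],P["top"]
a=atz(T,(371.4,182.8),.076);b=atz(T,(372.4,207.7),.076);print("tag top",a,b,(a+b)/2)
print("tag side",atz(S,(258.05,317),.076),"tab side",atz(S,(258.5,294.5),.18),"tab topview",atz(T,(345+282*.15,175+100*.15),.18))
s=sense();print(s["tool_pos"],Ro.from_quat(s["eef_rot"]).as_matrix().round(3),s["contact_force"],s["grip_width"])
print(togo((.455,-.22,.30),90))
# rail ends posts top via line: fit grey rail rows top view
im=T["pixels"].astype(int)
pts=[]
for c in range(265,385):
    col=im[95:140,c]; w=np.clip(col[:,0]-110,0,None)*(abs(col[:,2]-col[:,0])<40); 
    if w.sum()>0:
        r=95+np.argmax(w); pts.append((c,r))
pts=np.array(pts); l=cv2.fitLine(pts.astype(np.float32),cv2.DIST_HUBER,0,.01,.01).ravel(); print(l)
f=lambda c:atz(T,(c,l[3]+(c-l[2])*l[1]/l[0]),.203)
u,v=f(265),f(385);print(u,v,np.degrees(np.arctan2(-(u-v)[0],(u-v)[1])))
E
```

```text
tag top [ 0.50592966 -0.25372126  0.076     ] [ 0.4355895  -0.25136198  0.076     ] [ 0.47075958 -0.25254162  0.076     ]
tag side [ 0.47320858 -0.2520607   0.076     ] tab side [ 0.47333064 -0.24718206  0.18      ] tab topview [ 0.46955888 -0.25820746  0.18      ]
[0.17028017 0.5229754  0.23124467] [[-0.951  0.31   0.   ]
 [ 0.31   0.951 -0.   ]
 [-0.    -0.    -1.   ]] [ 0.29015113  0.296467   -0.67600727] 0.08570255716011507
[array([-500.8, -618.3,  -68.7]), array([ -0.  ,   0.  , -18.04])]
[ 9.9078572e-01 -1.3543867e-01  3.2628571e+02  1.1775000e+02]
[0.63713163 0.04362504 0.203     ] [ 0.67080436 -0.26011965  0.203     ] 6.32590331379515
```

>>> arm_command(
  increments=[
    {"dz": -62},
    {"dx": -528, "dy": -644, "dz": -69, "rz": -16.1, "fingers": 0},
    {"dx": -528, "dy": -644, "dz": -69, "rz": -16.1},
    {"dx": -528, "dy": -644, "dz": -69, "rz": -16.1},
    {"dx": -528, "dy": -644, "dz": -69, "rz": -16.1},
    {"dx": -528, "dy": -644, "dz": -69, "rz": -16.1},
    {"dx": -528, "dy": -644, "dz": -69, "rz": -16.1},
    {"dx": -528, "dy": -644, "dz": -69, "rz": -16.1},
  ],
)

```text
$.increments[0]: bad value
```

```bash
python3 - <<'E'
from h import *
print(sense()["tool_pos"],togo((.472,-.2525,.30),88.1))
E
```

```text
[0.17028017 0.5229754  0.23124467] [array([-527. , -644. ,  -68.7]), array([ -0.  ,   0.  , -16.14])]
```

>>> arm_command(
  increments=[
    {"dx": 0, "dy": 0, "dz": -62, "rx": 0, "ry": 0, "rz": 0, "fingers": 0},
    {"dx": -527, "dy": -644, "dz": -69, "rx": 0, "ry": 0, "rz": -16.1, "fingers": 0},
    {"dx": -527, "dy": -644, "dz": -69, "rx": 0, "ry": 0, "rz": -16.1, "fingers": 0},
    {"dx": -527, "dy": -644, "dz": -69, "rx": 0, "ry": 0, "rz": -16.1, "fingers": 0},
    {"dx": -527, "dy": -644, "dz": -69, "rx": 0, "ry": 0, "rz": -16.1, "fingers": 0},
    {"dx": -527, "dy": -644, "dz": -69, "rx": 0, "ry": 0, "rz": -16.1, "fingers": 0},
    {"dx": -527, "dy": -644, "dz": -69, "rx": 0, "ry": 0, "rz": -16.1, "fingers": 0},
    {"dx": -527, "dy": -644, "dz": -69, "rx": 0, "ry": 0, "rz": -16.1, "fingers": 0},
  ],
)

```text
time_s: 2.4
tool_pos: [0.3291, 0.1143, 0.2974]
eef_rot: [0.017, 1.0, 0.0, 0.001]
contact_force: [0.7, 0.0, 1.3]
grip_width: 0.0853
gripper_force: 0.0
```

```bash
python3 - <<'E'
from h import *
print(sense()["tool_pos"],togo((.472,-.2525,.30),88.1))
E
```

```text
[0.32910316 0.11429577 0.29739913] [array([-155. , -361.8,   -2.5]), array([ 0.02,  0.1 , -0.01])]
```

>>> arm_command(
  increments=[
    {"dx": -155, "dy": -362, "dz": -2, "rx": 0, "ry": 0, "rz": 0, "fingers": 0},
    {"dx": -155, "dy": -362, "dz": -2, "rx": 0, "ry": 0, "rz": 0, "fingers": 0},
    {"dx": -155, "dy": -362, "dz": -2, "rx": 0, "ry": 0, "rz": 0, "fingers": 0},
    {"dx": -155, "dy": -362, "dz": -2, "rx": 0, "ry": 0, "rz": 0, "fingers": 0},
    {"dx": -155, "dy": -362, "dz": -2, "rx": 0, "ry": 0, "rz": 0, "fingers": 0},
    {"dx": -155, "dy": -362, "dz": -2, "rx": 0, "ry": 0, "rz": 0, "fingers": 0},
    {"dx": -155, "dy": -362, "dz": -2, "rx": 0, "ry": 0, "rz": 0, "fingers": 0},
    {"dx": -155, "dy": -362, "dz": -2, "rx": 0, "ry": 0, "rz": 0, "fingers": 0},
  ],
)

```text
time_s: 3.4
tool_pos: [0.4712, -0.2514, 0.2984]
eef_rot: [0.018, 1.0, 0.0, -0.0]
contact_force: [-0.9, 1.0, -0.2]
grip_width: 0.0854
gripper_force: 0.0
```

```bash
python3 - <<'E'
from h import *
s=sense();print(s["tool_pos"],s["qpos"].round(2) if hasattr(s["qpos"],"round") else s["qpos"],togo((.472,-.2525,.30),88.1))
p=viewer.read_camera("wrist");np.savez("p_wrist",**{k:p[k] for k in ["pixels","K","R","t"]})
print("cam",(-p["R"].T@p["t"]).round(3),p["R"].round(2))
for q in ["hanger","block"]:
    for r in spotter.outline_of(p,q)[:2]: print(q,round(r["score"],2),r["bbox"])
im=p["pixels"].copy()
for X in [(.472,-.2525,.18),(.472,-.2525,.076),(.507,-.2537,.076),(.437,-.2513,.076)]:
    u=proj(p,X);print(u);cv2.circle(im,tuple(int(round(v)) for v in u),2,(255,0,255),-1)
cv2.imwrite("pics/d.png",cv2.resize(im,(800,600)))
E
```

```text
[ 0.47116127 -0.2514424   0.29838015] [-0.63  0.26 -0.11  1.2   0.   -0.59] [array([-0.9, -1. , -1.6]), array([ 0.06, -0.05, -0.12])]
cam [ 0.392 -0.249  0.44 ] [[ 0.04  1.    0.  ]
 [ 0.95 -0.03  0.31]
 [ 0.31 -0.01 -0.95]]
hanger 0.97 [246.9, 127.1, 262.1, 204.3]
block 0.78 [238.3, 112.1, 267.5, 195.2]
[251.54005721 189.30049879]
[251.74922798 162.24901928]
[251.81340444 191.7775145 ]
[251.68115402 130.92722916]
```

View pics/d.png

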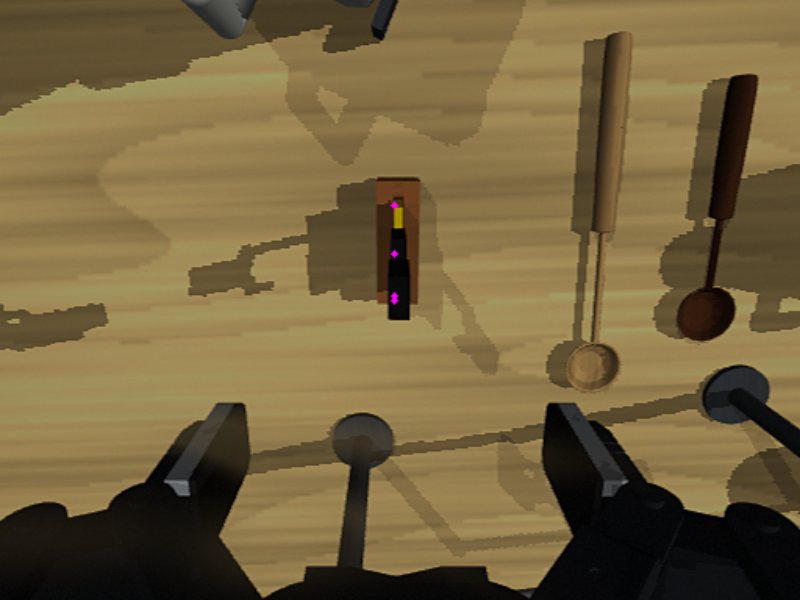

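The wrist view shows the tag in its block at (398,245), with the black tab at columns 388–410 and ending at row 320. It sits about 3 mm to the right of my projected points. I'll refine the position before descending.

```bash
python3 - <<'E'
from h import *
p=dict(np.load("p_wrist.npz"));g=p["pixels"].astype(int);print(p["K"][0,0])
m=(g[110:215,240:270].max(2)<45)
for r in range(0,105,4):
    c=np.where(m[r])[0]; 
    if len(c): print(r+110,c.min()+240,c.max()+240,end=" | ")
print()
for z in (.18,.14):
  for x in (.46,.484): print(z,x,proj(p,(x,-.2525,z)).round(1))
k=1/1.5625
print("block top corners", [atz(p,(a*k,b*k),.035).round(4) for a,b in [(377,181),(419,181)]])
print("tab",atz(p,(399*k,300*k),.18), "tagtip",atz(p,(398.5*k,199*k),.076))
print(togo((.472,-.2500,.15),88.1))
E
```

```text
328.09939539116675
114 242 266 | 126 252 257 | 142 251 251 | 146 250 258 | 150 250 259 | 154 250 259 | 158 250 259 | 162 250 259 | 166 249 261 | 170 248 261 | 174 248 261 | 178 248 261 | 182 248 261 | 186 249 261 | 190 249 261 | 194 249 261 | 198 249 261 | 202 249 261 | 
0.18 0.46 [251.  175.3]
0.18 0.484 [252.1 202.9]
0.14 0.46 [251.2 164.4]
0.14 0.484 [252.1 189. ]
block top corners [array([ 0.4237, -0.2634,  0.035 ]), array([ 0.4248, -0.2311,  0.035 ])]
tab [ 0.47446195 -0.24940959  0.18      ] tagtip [ 0.43327483 -0.24748721  0.076     ]
[array([ -1.3,  -0.7, 149.1]), array([ 0.04, -0.03,  0.05])]
```

>>> arm_command(
  increments=[
    {"dx": -2.3, "dy": 0.3, "dz": 50, "rx": 0, "ry": 0, "rz": 0, "fingers": 0},
    {"dx": -2.3, "dy": 0.3, "dz": 100, "rx": 0, "ry": 0, "rz": 0, "fingers": 0},
    {"dx": -2.3, "dy": 0.3, "dz": 140, "rx": 0, "ry": 0, "rz": 0, "fingers": 0},
    {"dx": -2.3, "dy": 0.3, "dz": 153, "rx": 0, "ry": 0, "rz": 0, "fingers": 0},
    {"dx": -2.3, "dy": 0.3, "dz": 153, "rx": 0, "ry": 0, "rz": 0, "fingers": 0.5},
    {"dx": -2.3, "dy": 0.3, "dz": 153, "rx": 0, "ry": 0, "rz": 0, "fingers": 0.7},
    {"dx": -2.3, "dy": 0.3, "dz": 153, "rx": 0, "ry": 0, "rz": 0, "fingers": 0.8},
    {"dx": -2.3, "dy": 0.3, "dz": 153, "rx": 0, "ry": 0, "rz": 0, "fingers": 1},
  ],
  newtons=30,
)

```text
time_s: 4.55
tool_pos: [0.4741, -0.2511, 0.1469]
eef_rot: [0.017, 1.0, -0.0, 0.001]
contact_force: [0.1, -0.5, -0.2]
grip_width: 0.0121
gripper_force: 0.7
```

>>> arm_command(
  increments=[
    {"dx": 0, "dy": 0, "dz": 0, "rx": 0, "ry": 0, "rz": 0, "fingers": 1},
    {"dx": 0, "dy": 0, "dz": 0, "rx": 0, "ry": 0, "rz": 0, "fingers": 1},
  ],
)

```text
time_s: 4.8
tool_pos: [0.4743, -0.2512, 0.1469]
eef_rot: [0.017, 1.0, -0.0, 0.001]
contact_force: [0.3, 0.4, 4.9]
grip_width: 0.0113
gripper_force: 31.6
```

```bash
python3 - <<'E'
from h import *
s=sense();print(s["tool_pos"],s["contact_force"],s["wrist_torque"],s["grip_width"],s["gripper_force"],togo((.473,-.249,.146),88.1))
E
```

```text
[ 0.47426421 -0.25116192  0.14691804] [0.2830939  0.36784072 4.88552031] [ 0.13478144  0.08112075 -0.02697097] 0.011333261661156899 31.607340574264526 [array([1.3, 2.1, 0.9]), array([-0.05,  0.09, -0.04])]
```

>>> arm_command(
  increments=[
    {"dx": 0, "dy": 0, "dz": -10, "rx": 0, "ry": 0, "rz": 0, "fingers": 1},
    {"dx": 0, "dy": 0, "dz": -25, "rx": 0, "ry": 0, "rz": 0, "fingers": 1},
    {"dx": 0, "dy": 0, "dz": -40, "rx": 0, "ry": 0, "rz": 0, "fingers": 1},
    {"dx": 0, "dy": 0, "dz": -65, "rx": 0, "ry": 0, "rz": 0, "fingers": 1},
    {"dx": 0, "dy": 0, "dz": -90, "rx": 0, "ry": 0, "rz": -4, "fingers": 1},
    {"dx": 0, "dy": 0, "dz": -104, "rx": 0, "ry": 0, "rz": -8.2, "fingers": 1},
    {"dx": 0, "dy": 0, "dz": -104, "rx": 0, "ry": 0, "rz": -8.2, "fingers": 1},
    {"dx": 0, "dy": 0, "dz": -104, "rx": 0, "ry": 0, "rz": -8.2, "fingers": 1},
  ],
)

```text
time_s: 5.8
tool_pos: [0.4734, -0.2506, 0.2497]
eef_rot: [-0.054, 0.999, 0.0, -0.0]
contact_force: [-1.6, 1.4, -0.8]
grip_width: 0.0112
gripper_force: 30.8
```

```bash
python3 - <<'E'
from h import *
s=sense();print(s["tool_pos"],s["contact_force"],s["grip_width"],s["gripper_force"],togo((.473,-.249,.251),96.3))
s=sense();print(s["tool_pos"])
t=[]
for n,(x,y,w,h) in [("side",(180,200,192,144)),("top",(260,80,160,120)),("wrist",(130,60,252,189)),("wrist",(0,0,512,384))]:
    p=viewer.read_camera(n);np.savez("q_"+n,**{k:p[k] for k in ["pixels","K","R","t"]})
    t.append(cv2.resize(p["pixels"][y:y+h,x:x+w],(400,300),interpolation=cv2.INTER_CUBIC))
cv2.imwrite("pics/e.png",np.vstack([np.hstack(t[:2]),np.hstack(t[2:])]))
E
```

```text
[ 0.47338204 -0.25056154  0.24973075] [-1.64393817  1.41325827 -0.81840563] 0.01117006689681578 30.761945843696594 [array([ 0.2,  1.6, -1.3]), array([ 0.02, -0.02, -0.1 ])]
[ 0.47338204 -0.25056154  0.24973075]
```

View pics/e.png

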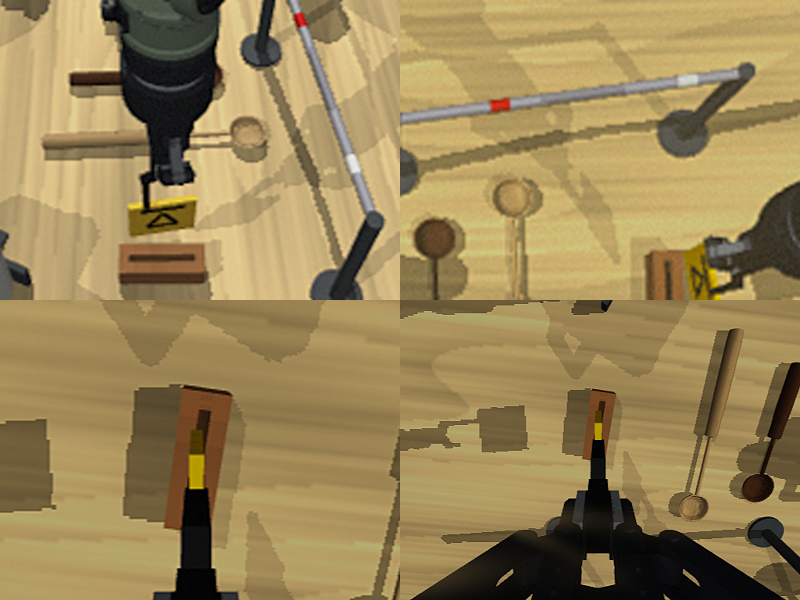

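The side tile shows the tag clear of the block and upright in the fingers at (160,215). The rail runs past on the right, with its white band at (353,170) and red at (300,20). I'll move in under the rail at the white band.

>>> arm_command(
  increments=[
    {"dx": -50, "dy": -2, "dz": 0, "rx": 0, "ry": 0, "rz": 0, "fingers": 1},
    {"dx": -95, "dy": -4, "dz": 0, "rx": 0, "ry": 0, "rz": 0, "fingers": 1},
    {"dx": -130, "dy": -4, "dz": 0, "rx": 0, "ry": 0, "rz": 0, "fingers": 1},
    {"dx": -150, "dy": -4, "dz": 0, "rx": 0, "ry": 0, "rz": 0, "fingers": 1},
    {"dx": -170, "dy": -4, "dz": 0, "rx": 0, "ry": 0, "rz": 0, "fingers": 1},
    {"dx": -185, "dy": -4, "dz": 0, "rx": 0, "ry": 0, "rz": 0, "fingers": 1},
    {"dx": -193, "dy": -4, "dz": 0, "rx": 0, "ry": 0, "rz": 0, "fingers": 1},
    {"dx": -193, "dy": -4, "dz": 0, "rx": 0, "ry": 0, "rz": 0, "fingers": 1},
  ],
)

```text
time_s: 7.0
tool_pos: [0.6659, -0.2335, 0.2493]
eef_rot: [-0.055, 0.999, 0.0, -0.0]
contact_force: [-0.4, 0.5, -0.5]
grip_width: 0.0115
gripper_force: 30.7
```

```bash
python3 - <<'E'
from h import *
s=sense();print(s["tool_pos"],s["contact_force"],s["grip_width"],s["gripper_force"],togo((.667,-.2357,.251),96.3))
Q={n:dict(np.load(f"q_{n}.npz")) for n in ["side","top"]}
print("W tri", tri([(Q["side"],(349.4,281.6)),(Q["top"],(375.2,112))]),"R tri",tri([(Q["side"],(180+300*.48,200+19*.48)),(Q["top"],(260+100*.4,80+104.5*.4))]))
t=[]
for n,(x,y,w,h) in [("side",(310,220,100,150)),("wrist",(130,60,252,378-0))]:
    p=viewer.read_camera(n);np.savez("q_"+n,**{k:p[k] for k in ["pixels","K","R","t"]})
    t.append(cv2.resize(p["pixels"][y:y+h,x:x+w],(400,600),interpolation=cv2.INTER_CUBIC))
cv2.imwrite("pics/f.png",np.hstack(t))
E
```

```text
[ 0.66591329 -0.23347897  0.24925527] [-0.40694136  0.46876045 -0.45488353] 0.011477944208848215 30.693535208702087 [array([-0.8, -2.3, -1.7]), array([ 0.02, -0.05, -0.02])]
W tri [ 0.66640909 -0.23621282  0.19955533] R tri [ 0.64463164 -0.04405726  0.20724498]
```

View pics/f.png

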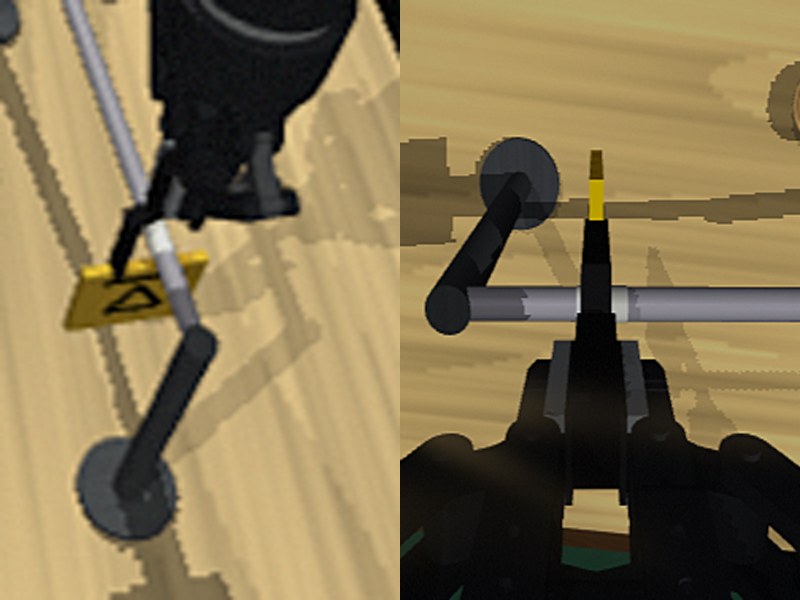

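The wrist tile shows the bar square through the hook gap, with the tab at column 597 centred on the white band (577–628). Lowering now.

>>> arm_command(
  increments=[
    {"dx": 0, "dy": 0, "dz": 12, "rx": 0, "ry": 0, "rz": 0, "fingers": 1},
    {"dx": 0, "dy": 0, "dz": 22, "rx": 0, "ry": 0, "rz": 0, "fingers": 1},
    {"dx": 0, "dy": 0, "dz": 27, "rx": 0, "ry": 0, "rz": 0, "fingers": 1},
    {"dx": 0, "dy": 0, "dz": 30, "rx": 0, "ry": 0, "rz": 0, "fingers": 1},
    {"dx": 0, "dy": 0, "dz": 30, "rx": 0, "ry": 0, "rz": 0, "fingers": 1},
    {"dx": 0, "dy": 0, "dz": 30, "rx": 0, "ry": 0, "rz": 0, "fingers": 1},
  ],
)

```text
time_s: 7.85
tool_pos: [0.666, -0.2337, 0.2203]
eef_rot: [-0.055, 0.999, -0.0, 0.0]
contact_force: [0.0, 0.4, -0.7]
grip_width: 0.0116
gripper_force: 30.8
```

>>> arm_command(
  increments=[
    {"dx": 0, "dy": 20, "dz": 0, "rx": 0, "ry": 0, "rz": 0, "fingers": 1},
    {"dx": 0, "dy": 40, "dz": 0, "rx": 0, "ry": 0, "rz": 0, "fingers": 1},
    {"dx": 0, "dy": 60, "dz": 0, "rx": 0, "ry": 0, "rz": 0, "fingers": 1},
    {"dx": 0, "dy": 80, "dz": 0, "rx": 0, "ry": 0, "rz": 0, "fingers": 1},
    {"dx": 0, "dy": 100, "dz": 0, "rx": 0, "ry": 0, "rz": 0, "fingers": 1},
    {"dx": 0, "dy": 125, "dz": 0, "rx": 0, "ry": 0, "rz": 0, "fingers": 1},
    {"dx": 0, "dy": 150, "dz": 0, "rx": 0, "ry": 0, "rz": 0, "fingers": 1},
    {"dx": 0, "dy": 170, "dz": 0, "rx": 0, "ry": 0, "rz": 0, "fingers": 1},
  ],
)

```text
time_s: 8.85
tool_pos: [0.6471, -0.0627, 0.22]
eef_rot: [-0.055, 0.998, 0.0, 0.0]
contact_force: [0.3, -0.4, 0.3]
grip_width: 0.0114
gripper_force: 30.7
```

>>> arm_command(
  increments=[
    {"dx": 0, "dy": 15, "dz": 0, "rx": 0, "ry": 0, "rz": 0, "fingers": 1},
    {"dx": 0, "dy": 24, "dz": 0, "rx": 0, "ry": 0, "rz": 0, "fingers": 1},
    {"dx": 0, "dy": 24, "dz": 0, "rx": 0, "ry": 0, "rz": 0, "fingers": 1},
  ],
)

```text
time_s: 9.22
tool_pos: [0.6448, -0.0404, 0.22]
eef_rot: [-0.055, 0.998, -0.0, 0.0]
contact_force: [0.2, 0.2, -1.5]
grip_width: 0.0118
gripper_force: 30.7
```

```bash
python3 - <<'E'
from h import *
s=sense();print(s["tool_pos"],s["contact_force"],s["grip_width"])
p=viewer.read_camera("wrist");np.savez("q_wrist",**{k:p[k] for k in ["pixels","K","R","t"]})
g=p["pixels"].astype(int);m=(g[...,2]>90)&(g[...,1]<60)&(g[...,0]<60)
k,l,st,c=cv2.connectedComponentsWithStats(m.astype(np.uint8))
for i in range(1,k):
    if st[i,4]>15: print(st[i],c[i].round(1))
cv2.imwrite("pics/g.png",cv2.resize(p["pixels"][160:304,160:352],(800,600),interpolation=cv2.INTER_CUBIC))
E
```

```text
[ 0.64477563 -0.04042668  0.21999786] [ 0.21163622  0.20962648 -1.50342261] 0.011762394670202542
[233 237   7   7  41] [236.1 240.4]
[267 237   4   7  23] [268.2 240.2]
```

View pics/g.png

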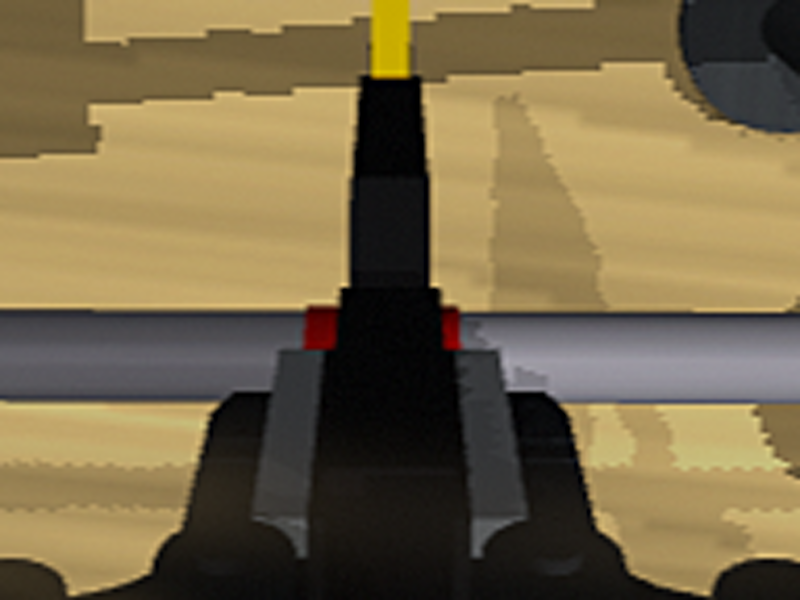

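The hook (column 390) is centred within about 1 mm on the red band (304–460). Settling it and letting go.

>>> arm_command(
  increments=[
    {"dx": 0, "dy": 0, "dz": 2, "rx": 0, "ry": 0, "rz": 0, "fingers": 1},
    {"dx": 0, "dy": 0, "dz": 2, "rx": 0, "ry": 0, "rz": 0, "fingers": 0.8},
    {"dx": 0, "dy": 0, "dz": 2, "rx": 0, "ry": 0, "rz": 0, "fingers": 0.6},
    {"dx": 0, "dy": 0, "dz": 2, "rx": 0, "ry": 0, "rz": 0, "fingers": 0.4},
    {"dx": 0, "dy": 0, "dz": 2, "rx": 0, "ry": 0, "rz": 0, "fingers": 0.3},
    {"dx": 0, "dy": 0, "dz": -20, "rx": 0, "ry": 0, "rz": 0, "fingers": 0.3},
    {"dx": 0, "dy": 0, "dz": -55, "rx": 0, "ry": 0, "rz": 0, "fingers": 0.3},
    {"dx": 0, "dy": 0, "dz": -90, "rx": 0, "ry": 0, "rz": 0, "fingers": 0},
  ],
)

```text
time_s: 10.28
tool_pos: [0.6445, -0.0408, 0.3107]
eef_rot: [-0.055, 0.999, 0.0, -0.0]
contact_force: [-0.0, -0.3, 0.5]
grip_width: 0.0759
gripper_force: 0.0
```

```bash
python3 - <<'E'
from h import *
s=sense();print(s["tool_pos"],s["qpos"],s["grip_width"])
p=viewer.read_camera("side");q=viewer.read_camera("top");w=viewer.read_camera("wrist")
t=[cv2.resize(a["pixels"][y:y+h,x:x+ww],(400,300),interpolation=cv2.INTER_CUBIC) for a,(x,y,ww,h) in [(p,(270,170,120,90)),(q,(240,80,120,90)),(w,(156,120,200,150)),(w,(0,0,512,384))]]
cv2.imwrite("pics/i.png",np.vstack([np.hstack(t[:2]),np.hstack(t[2:])]))
red=lambda im:(im[...,2]>110)&(im[...,1]<75)&(im[...,0]<75)
# cap: ellipse of the top face from both cameras
for n,pp,(l,tt,r,b) in [("side",p,(232,140,266,176)),("top",q,(188,172,230,220))]:
    np.savez("q_"+n,**{k:pp[k] for k in ["pixels","K","R","t"]})
    m=np.zeros((384,512),np.uint8);m[tt:b,l:r]=red(pp["pixels"].astype(int))[tt:b,l:r]
    m=cv2.morphologyEx(m,cv2.MORPH_CLOSE,np.ones((5,5)))
    c=max(cv2.findContours(m,0,1)[0],key=cv2.contourArea);e=cv2.fitEllipse(c);print(n,e,atz(pp,e[0],.185))
    for r in spotter.outline_of(pp,"cap")[:2]:
        print(r["score"],r["bbox"])
E
```

```text
[ 0.64452297 -0.04079013  0.3107356 ] [-1.77397108e-01  4.82365499e-01  2.44928281e-01  1.33394808e+00
 -4.02616665e-05 -2.86677914e-01] 0.07591647835240385
side ((248.42050170898438, 153.7144012451172), (11.319396018981934, 17.326616287231445), 89.19889831542969) [0.46693048 0.19185517 0.185     ]
0.78 [239.4, 147.8, 255.8, 170.3]
top ((208.02508544921875, 196.08511352539062), (20.37562370300293, 20.598482131958008), 165.19061279296875) [0.46668252 0.19086229 0.185     ]
0.65 [200.4, 187.3, 221.0, 209.6]
```

View pics/i.png

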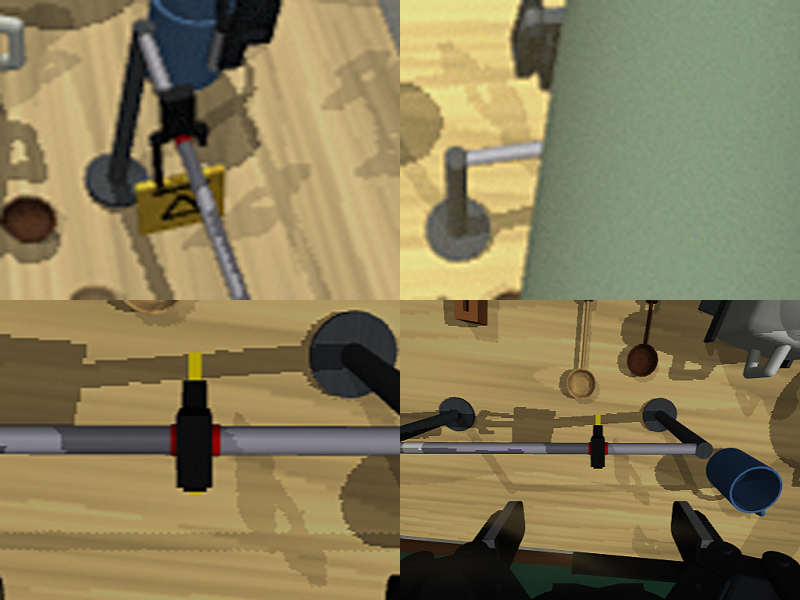

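The tag hangs freely on the rail, on the red band (wrist tile: hook at column 195, band 172–220). Both cameras put the cap's top at (0.467, 0.191). Moving above the cap.

>>> arm_command(
  increments=[
    {"dx": 30, "dy": 50, "dz": 0, "rx": 0, "ry": 0, "rz": 0, "fingers": 0},
    {"dx": 60, "dy": 100, "dz": 0, "rx": 0, "ry": 0, "rz": 0, "fingers": 0},
    {"dx": 90, "dy": 150, "dz": 0, "rx": 0, "ry": 0, "rz": 0, "fingers": 0},
    {"dx": 120, "dy": 200, "dz": 0, "rx": 0, "ry": 0, "rz": 0, "fingers": 0},
    {"dx": 151, "dy": 250, "dz": 10, "rx": 0, "ry": 0, "rz": 0, "fingers": 0},
    {"dx": 151, "dy": 250, "dz": 30, "rx": 0, "ry": 0, "rz": 0, "fingers": 0},
    {"dx": 151, "dy": 250, "dz": 40, "rx": 0, "ry": 0, "rz": 0, "fingers": 0},
    {"dx": 151, "dy": 250, "dz": 40, "rx": 0, "ry": 0, "rz": 0, "fingers": 0},
  ],
)

```text
time_s: 11.52
tool_pos: [0.4668, 0.1906, 0.2686]
eef_rot: [-0.054, 0.999, -0.0, -0.001]
contact_force: [0.3, 0.8, -0.6]
grip_width: 0.085
gripper_force: 0.0
```

```bash
python3 - <<'E'
from h import *
s=sense();print(s["tool_pos"],s["qpos"][5],s["grip_width"])
w=viewer.read_camera("wrist");im=w["pixels"].astype(int)
m=((im[...,2]>90)&(im[...,1]<60)&(im[...,0]<60)).astype(np.uint8);m=cv2.morphologyEx(m,cv2.MORPH_CLOSE,np.ones((7,7)))
c=max(cv2.findContours(m,0,1)[0],key=cv2.contourArea);print(cv2.boundingRect(c))
cont=np.array([proj(w,(.4668+.027*np.cos(a),.1914+.027*np.sin(a),z)) for z in(.185,.145) for a in np.linspace(0,6.28,60)])
print("pred",cont.min(0),cont.max(0)); v=w["pixels"].copy()
for u in cont[:60]: cv2.circle(v,tuple(int(round(x)) for x in u),0,(255,255,0),-1)
cv2.imwrite("pics/j.png",cv2.resize(v,(800,600)))
print(togo((.4668,.1914,.148),96.3))
E
```

```text
[0.46678497 0.19064155 0.2686407 ] 0.1327878699155171 0.08504459570797793
(221, 167, 74, 72)
pred [217.18308352 155.26320961] [291.33550236 236.29049736]
[array([  0.4,   0.9, 121.4]), array([-0.01, -0.08, -0.1 ])]
```

View pics/j.png

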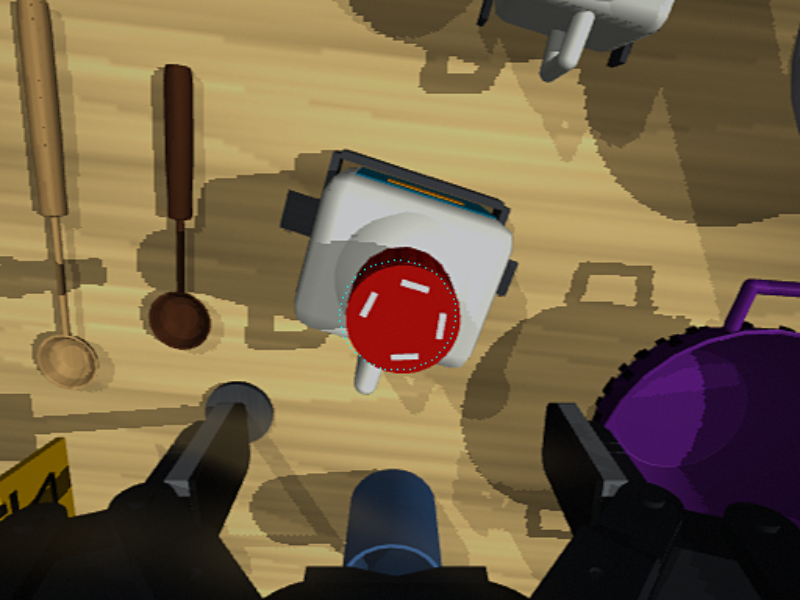

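The wrist view shows the cap's top at (402,318), within 2–3 mm of my projection, with both fingers clear on either side. Descending to grip it.

>>> arm_command(
  increments=[
    {"dx": 0, "dy": 2.5, "dz": 45, "rx": 0, "ry": 0, "rz": 0, "fingers": 0},
    {"dx": 0, "dy": 2.5, "dz": 90, "rx": 0, "ry": 0, "rz": 0, "fingers": 0},
    {"dx": 0, "dy": 2.5, "dz": 115, "rx": 0, "ry": 0, "rz": 0, "fingers": 0},
    {"dx": 0, "dy": 2.5, "dz": 120, "rx": 0, "ry": 0, "rz": 0, "fingers": 0},
    {"dx": 0, "dy": 2.5, "dz": 120, "rx": 0, "ry": 0, "rz": 0, "fingers": 0.2},
    {"dx": 0, "dy": 2.5, "dz": 120, "rx": 0, "ry": 0, "rz": 0, "fingers": 0.3},
    {"dx": 0, "dy": 2.5, "dz": 120, "rx": 0, "ry": 0, "rz": 0, "fingers": 0.33},
    {"dx": 0, "dy": 2.5, "dz": 120, "rx": 0, "ry": 0, "rz": 0, "fingers": 0.36},
  ],
  newtons=50,
)

```text
time_s: 12.58
tool_pos: [0.4676, 0.1941, 0.1507]
eef_rot: [-0.055, 0.999, 0.0, 0.001]
contact_force: [1.0, 1.5, 0.3]
grip_width: 0.0548
gripper_force: 0.5
```

>>> arm_command(
  increments=[
    {"dx": 0, "dy": 0, "dz": 0, "rx": 0, "ry": 0, "rz": 0, "fingers": 0.6},
    {"dx": 0, "dy": 0, "dz": 0, "rx": 0, "ry": 0, "rz": 0, "fingers": 1},
    {"dx": 0, "dy": 0, "dz": 0, "rx": 0, "ry": 0, "rz": 0, "fingers": 1},
    {"dx": 0, "dy": 0, "dz": 0, "rx": 0, "ry": 0, "rz": 0, "fingers": 1},
  ],
)

```text
time_s: 13.08
tool_pos: [0.4676, 0.1941, 0.1503]
eef_rot: [-0.055, 0.999, 0.0, 0.001]
contact_force: [1.4, 2.5, 3.3]
grip_width: 0.0534
gripper_force: 52.2
```

>>> arm_command(
  increments=[
    {"dx": 0, "dy": 0.5, "dz": 2, "rx": 0, "ry": 0, "rz": 0, "fingers": 1},
    {"dx": 0, "dy": 0.5, "dz": 4, "rx": 0, "ry": 0, "rz": 0, "fingers": 1},
    {"dx": 0, "dy": 0.5, "dz": 6, "rx": 0, "ry": 0, "rz": 0, "fingers": 1},
    {"dx": 0, "dy": 0.5, "dz": 7, "rx": 0, "ry": 0, "rz": 0, "fingers": 1},
    {"dx": 0, "dy": 0.5, "dz": 7, "rx": 0, "ry": 0, "rz": 0, "fingers": 1},
  ],
)

```text
time_s: 13.7
tool_pos: [0.4676, 0.1941, 0.1434]
eef_rot: [-0.055, 0.999, -0.0, 0.001]
contact_force: [0.1, 0.8, 9.3]
grip_width: 0.0534
gripper_force: 52.5
```

Reading 9.3 N with the cap about 7 mm down. Twisting anticlockwise while keeping it pressed.

>>> arm_command(
  increments=[
    {"dx": 0, "dy": 0, "dz": 0, "rx": 0, "ry": 0, "rz": -5, "fingers": 1},
    {"dx": 0, "dy": 0, "dz": 0, "rx": 0, "ry": 0, "rz": -10, "fingers": 1},
    {"dx": 0, "dy": 0, "dz": 0, "rx": 0, "ry": 0, "rz": -15, "fingers": 1},
    {"dx": 0, "dy": 0, "dz": 0, "rx": 0, "ry": 0, "rz": -20, "fingers": 1},
  ],
)

```text
time_s: 14.2
tool_pos: [0.4675, 0.1939, 0.1435]
eef_rot: [-0.228, 0.974, -0.0, 0.0]
contact_force: [1.1, -1.0, 8.4]
grip_width: 0.0535
gripper_force: 52.5
```

```bash
python3 - <<'E'
from h import *
s=sense();print(s["wrist_torque"],s["qpos"][5],s["contact_force"])
E
```

```text
[ 0.05859421 -0.00184532 -0.0297538 ] -0.2129938631573327 [ 1.10471987 -0.99212309  8.42536278]
```

>>> arm_command(
  increments=[
    {"dx": 0, "dy": 0, "dz": 0, "rx": 0, "ry": 0, "rz": -6, "fingers": 1},
    {"dx": 0, "dy": 0, "dz": 0, "rx": 0, "ry": 0, "rz": -12, "fingers": 1},
    {"dx": 0, "dy": 0, "dz": 0, "rx": 0, "ry": 0, "rz": -18, "fingers": 1},
    {"dx": 0, "dy": 0, "dz": 0, "rx": 0, "ry": 0, "rz": -24, "fingers": 1},
    {"dx": 0, "dy": 0, "dz": 0, "rx": 0, "ry": 0, "rz": -30, "fingers": 1},
    {"dx": 0, "dy": 0, "dz": 0, "rx": 0, "ry": 0, "rz": -36, "fingers": 1},
    {"dx": 0, "dy": 0, "dz": 0, "rx": 0, "ry": 0, "rz": -40, "fingers": 1},
    {"dx": 0, "dy": 0, "dz": 0, "rx": 0, "ry": 0, "rz": -40, "fingers": 1},
  ],
)

```text
time_s: 15.2
tool_pos: [0.4674, 0.1939, 0.1435]
eef_rot: [-0.547, 0.837, -0.001, 0.0]
contact_force: [0.3, 0.1, 8.6]
grip_width: 0.0531
gripper_force: 52.6
```

```bash
python3 - <<'E'
from h import *
s=sense();print(s["wrist_torque"],s["qpos"][5],s["contact_force"])
w=viewer.read_camera("side")["pixels"];cv2.imwrite("pics/k.png",cv2.resize(w[130:220,190:310],(800,600),interpolation=cv2.INTER_CUBIC))
E
```

```text
[0.01163855 0.05064265 0.02256178] -0.9088188293022541 [0.28453696 0.10914095 8.62594198]
```

The tool turned the full 60° with almost no torque, so the cap didn't slip. Lifting it.

>>> arm_command(
  increments=[
    {"dx": 0, "dy": 0, "dz": -5, "rx": 0, "ry": 0, "rz": 0, "fingers": 1},
    {"dx": 0, "dy": 0, "dz": -12, "rx": 0, "ry": 0, "rz": 0, "fingers": 1},
    {"dx": 0, "dy": 0, "dz": -25, "rx": 0, "ry": 0, "rz": 0, "fingers": 1},
    {"dx": 0, "dy": 0, "dz": -45, "rx": 0, "ry": 0, "rz": 0, "fingers": 1},
    {"dx": 0, "dy": 0, "dz": -70, "rx": 0, "ry": 0, "rz": 0, "fingers": 1},
    {"dx": 0, "dy": 0, "dz": -95, "rx": 0, "ry": 0, "rz": 0, "fingers": 1},
    {"dx": 0, "dy": 0, "dz": -110, "rx": 0, "ry": 0, "rz": 0, "fingers": 1},
    {"dx": 0, "dy": 0, "dz": -114, "rx": 0, "ry": 0, "rz": 0, "fingers": 1},
  ],
)

```text
time_s: 16.25
tool_pos: [0.4671, 0.1942, 0.2575]
eef_rot: [-0.547, 0.837, -0.0, 0.0]
contact_force: [0.2, -0.1, -0.2]
grip_width: 0.0534
gripper_force: 53.3
```

>>> arm_command(
  increments=[
    {"dx": 0, "dy": 0, "dz": 0, "rx": 0, "ry": 0, "rz": 0, "fingers": 1},
    {"dx": 0, "dy": 0, "dz": 0, "rx": 0, "ry": 0, "rz": 0, "fingers": 1},
    {"dx": 0, "dy": 0, "dz": 0, "rx": 0, "ry": 0, "rz": 0, "fingers": 1},
    {"dx": 0, "dy": 0, "dz": 0, "rx": 0, "ry": 0, "rz": 0, "fingers": 1},
  ],
)

```text
time_s: 16.75
tool_pos: [0.4668, 0.1942, 0.2566]
eef_rot: [-0.547, 0.837, 0.0, -0.0]
contact_force: [0.7, 0.4, -1.0]
grip_width: 0.0529
gripper_force: 53.3
```

```bash
python3 - <<'E'
from h import *
s=sense();print(s["tool_pos"],s["contact_force"],s["grip_width"],s["gripper_force"],np.abs(s["qd"]).max())
w=viewer.read_camera("side")["pixels"];cv2.imwrite("pics/l.png",cv2.resize(w[100:250,180:380],(800,600),interpolation=cv2.INTER_CUBIC))
E
```

```text
[0.46684158 0.19416982 0.25658323] [ 0.65665008  0.36397433 -1.03845398] 0.052926925452406445 53.27666390687227 0.0030359719057371313
```

View pics/l.png

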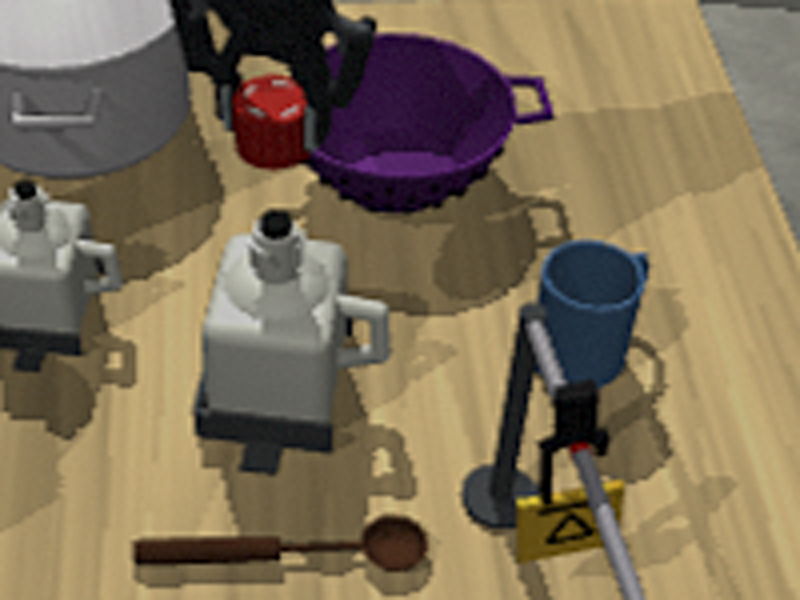

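The picture shows the cap held level at (270,120), above the jug's bare mouth at (277,225). The tag hangs on the red band at (578,440). Handing in.

```bash
python3 -c "
from plant import ctrl
print(ctrl.hand_in())"
```

```text
the job is handed in; nothing more can be done
None
```

I've handed the job in: the tag hangs on the rail at the red band, and the arm is holding the freed red cap level, about 8 cm above the middle jug's mouth. It took about 17 of the 51 s, and I never saw the verdict because the hand-in call doesn't return one.

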